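# Shut the moisture analyser's hood and wedge its front up

### The arm

A 6-joint arm with a two-finger parallel gripper is mounted at the origin on the work surface. World frame = base frame: x ahead of the robot, y to its left, z up, the work surface at z = 0. Lengths are in mm, angles in rad, forces in N, time in s.
With the tool pointing down it reaches from about 250 to 800 mm from the base axis. Payload 8.5 kg.
Tool frame: the origin (TCP) lies between the finger pads; the fingertips stand 11 mm ahead of it and the grasp point (between the pads) lies 8 mm behind it; z points along the fingers, y is the direction in which the jaws open and shut (so a half turn about z gives the same grasp; the last joint's range is limited). The gripper opens to 85 mm and grips with 20 to 120 N. Pads are 22 mm wide; open, the fingers measure 114 mm over their backs; the gripper's body (76 mm by 85 mm) begins 54 mm behind the grasp point. The pads swing forward as they close: fully open they stand 13 mm farther back than shut.
Start: joints at [1.255, 0.238, -0.013, 1.319, 0, 1.571], TCP at [163.038, 498.998, 242.276] pointing down, gripper open.
Joint ranges: [-2.66, 2.66], [-1.03, 1.9], [-1.14, 1.46], [-1.82, 2.27], [-1.45, 1.34], [-3.14, 3.14]. Speed limits (rad/s): [2.22, 2.22, 2.79, 3.14, 3.14, 3.14].

### API

Orientations are given as a unit quaternion [w, x, y, z].
In Python, from rig import ctrl gives the robot as it stands.
- The arm moves only by the tool servo_tool, never from a script. Its argument "plan" is text: rows parted by semicolons, each of 7 numbers parted by spaces: the shift along the world's x, y, z as a fraction of full scale, then the turn, a rotation vector about the world's x, y, z as a fraction of full scale, then the opening, from -1 (shut) to 1 (fully open). A call has 1 to 10 rows; each row shifts and turns the pose as measured when the row begins; what a row does not reach is not made up. Full scale, the value 1, is 12 cm for a shift and pi/2 rad for a turn. A row lasts 1/8 s, in which the tool goes at most 62.5 mm and 10.7 degrees, less where a joint would pass 70% of its speed; a pose out of reach is approached as far as the arm can. A call with a number of a shift or a turn outside -1 to 1 is refused whole. A call with a gripper value outside its range is refused whole. The fingers move at their own pace and stop on an object; "newtons" is the grip in N (left out, the last holds). Time passes only in rows, so rows that do not move let the fingers close. It gives the time, the measured TCP pose, the force and the opening at its end, in the units of the state.
- ctrl.state(): the state, without advancing time (a new reading comes with each control period).
- ctrl.camera(name): name is "scene" or "top" or "wrist"; returns the picture (480x640x3 uint8, red, green, blue); there is no depth.
- ctrl.calibration(name): a dict with "fx", "fy", "cx", "cy" (pixels), "pose" (4x4, takes a point from camera to world coordinates). Camera axes: x right, y down, z forward; pixel columns grow to the right and rows downward; lengths in mm; the calibration is good to about 2 mm. A picture is of the moment at which its call begins: read the wrist's pose just before it. calibration takes no time and is no camera call; for the wrist camera it gives the pose at the moment of the call.
- ctrl.sign_off(): hands the job in, once; it reports no verdict.
The state is a dict: "t": time; "q": joint angles; "qvel": joint speeds; "tau": joint torques, N m; "position": TCP position; "eef_rot": TCP orientation; "force": force on the tool from outside, world axes, zero at the start; "ft_torque": the same for the moment, N m; "grip_width": finger opening in mm.
Only numpy, scipy, OpenCV 4.12 (cv2) and the standard library are available. Lean on these libraries where they do the work, as an engineer would, in place of code of your own. Each camera call takes 0.05 s, during which the arm holds its last target. There are 200 camera calls.

### The job

Press the blue hood of the moisture analyser down past its spring catch until it is fully shut. Then slide the orange levelling wedge, thin end first and flat on the dark base plate, under the steel lip at the front of the analyser until both front feet stand just clear of the plate, about 3 mm, never as much as a centimetre. Leave the other things on the table alone, and finish still holding the wedge in place by its post, because I am about to change the rubber feet.

Things in the scene. Friction and masses are not known exactly. Their poses are not given: they have to be found in the camera images.
- base: Dark steel base plate fixed to the table, 400 (x) by 240 (y) by 8 mm. Origin: centre of its underside, on the table; its +x runs from the plate's front (robot side) to the back, z up. The analyser stands on its rear half; the front half, 180 mm deep before the lip, is bare and the wedge slides there.
- analyser (a joint): Tilt of the analyser about the line under its rear feet, which stay on the plate 185 mm behind the plate's centre. rad; 0 = front feet down on the plate, grows as the front rises. The front feet are 160 mm ahead of that line (3 mm clear = 0.019 rad), the lip 196 mm. It cannot slide. Lifting the lip takes 6 to 9 N up, pushing the wedge 8 to 16 N.
- lip (a point): Middle of the underside of the steel lip, a round bar 8 mm thick, 188 mm long along y, at the analyser's front: 11 mm before the plate's centre (-x), 10 mm above the plate when the front feet are down. Axes: x to the analyser's back, z up. Between the front feet the room under the case is free, 14 mm high.
- front_feet (a point): Point midway between the undersides of the analyser's two front feet (black, 18 mm across, 164 mm apart along y, 36 mm behind the lip); on the plate's top when they are down. The analyser: white case 195 long, 200 wide, 78 mm high without hood, about 1.4 kg.
- hood (a joint): Angle of the blue hood, hinged at the analyser's rear top. rad; 0 = fully shut, grows as it opens; starts half open, 0.3 to 0.65, and stays where it is left (stiff hinge). About 1 N at the pad closes it; near 0.07 rad it meets a spring catch, which takes some 5 to 8 N at the pad to pass; past that it snaps shut and stays (within 0.01 rad).
- hood_pad (a point): Centre of the black rubber press pad (36 by 80 mm) on the hood's top near its front edge; press here, square to the hood. Axes as the hood: x towards its hinge, z out of the pad. The hood is 160 by 190 by 30 mm, its pad 121 mm over the table when shut.
- hood_hinge (a point): Middle of the hood's hinge line (along y). The pad's centre is 128 mm ahead of it (-x) and 31 mm above it, in the hood's frame.
- wedge: Loose orange wedge, 140 (x) by 36 (y) mm, 120 g, flat underneath. Origin: centre of its underside; +x to the thin end. Ramp: 4 mm high at x = +70, rising 1 in 5 to 26 mm at x = -40 mm; behind it a grip post 30 (x) by 24 (y), 72 mm high, black band. Once touching, 10 mm of push lifts the lip 2 mm. Starts left or right of the plate, thin end roughly away from the robot.
- wedge_post (a point): Where to grip the wedge: on the post's axis, 52 mm above its underside and 55 mm behind its centre (-x); pinch across its 24 mm width (y) from above.
- wedge_tip (a point): Middle of the wedge's thin edge, at its underside, 70 mm ahead of its centre.
- brush: Bystander: hand brush 160 mm long, lying; origin under its middle.
- jar_a: Bystander: amber jar, 60 mm across, 95 mm high, brass cap; origin under its centre.
- jar_b: Bystander: clear jar with plain label, 60 mm across, 95 mm high; origin under its centre.
- cap_a: Bystander: brass jar cap, 66 mm across, 13 mm high; origin under its centre.
- cap_b: Bystander: brass jar cap like cap_a.
- dish: Bystander: shallow aluminium sample dish, 90 mm across, 20 mm high; origin under its centre.
- weight: Bystander: brass 200 g calibration weight, 32 mm across, 55 mm high; origin under its centre.
Mind the look-alikes: they are no part of the job. Several things have the shape of the wedge; the one meant has the colours described above.

How it is judged (in metres and radians):
On the way, in this order (a step that is already met when the one before it is completed fails the run):
1. the hood is pressed fully shut past its catch, before the wedge lifts anything (value of joint hood below 0.025 rad and value of joint analyser below 0.005 rad), for 0.2 s.
2. the wedge, flat on the plate, lifts the analyser's front feet just clear (value of joint hood below 0.025 rad and value of joint analyser between 0.009 and 0.035 rad and contact force between wedge and analyser above 1.5 N and contact force between wedge and base above 0.5 N and contact force between the arm and analyser below 0.3 N and angle between wedge's own z axis and vertical below 0.12 rad and x of wedge_tip in the frame of lip above 0.02 m), for 0.2 s.
At the end, for the whole second after the job is handed in: Hood shut (under 0.025 rad); analyser tilted 0.009 to 0.035 rad (feet 1.5 to 5.5 mm clear), resting with over 1.5 N on the wedge, which lies flat on the plate, tip 20 mm or more past the lip; the gripper still holds the wedge (over 2 N), the arm does not touch the analyser; all at rest (all of step 2 and contact force between the fingers and wedge above 2 N and velocity of joint analyser between -0.02 and 0.02 rad/s and linear speed of wedge below 0.01 m/s); the arm keeps its last pose, push and grip.
It fails at once if the analyser's front feet are jacked up a centimetre (value of joint analyser above 0.0625 rad).
It fails at once if another thing on the table is disturbed (moved over 30 mm) (distance of any of brush, jar_a, jar_b, cap_a, cap_b, dish, weight from where it was at the start of the episode above 0.03 m).
It also fails if it takes over 64 s, if anything falls off the work surface, if the arm or the gripper's body presses on something with over 40 N, if the wrist force passes 120 N, or if a joint passes its speed limit or range.

## Working session

There is one attempt and no reset: what is moved stays moved. The work goes in short steps, Python scripts to look and compute and a tool call to move; the robot and the scene stay as the last step left them, time stands still between calls to the robot, and variables do not carry over. Pictures are saved under pics/ and viewed, about 8 in all and at most 12, crops included, and the job is handed in when it is done.

Besides the shell and the picture viewer there is one more tool, called as name(argument=value, ...) on one line, values as JSON. servo_tool: Moves the arm, as the interface text tells. Its arguments: {"type":"object","properties":{"plan":{"type":"string"},"newtons":{"type":"number"}},"required":["plan"]}

```bash
mkdir -p pics; ls
python3 - <<'E'
from rig import ctrl
import cv2
print(ctrl.state())
for n in("scene","top"):
    cv2.imwrite(f"pics/{n}0.png",ctrl.camera(n)[:,:,::-1]); c=ctrl.calibration(n); print(n,c)
E
```

```text
pics
{'t': 0.0, 'q': array([ 1.25501849e+00,  2.38799143e-01, -1.43011544e-02,  1.31920569e+00,
       -1.20330890e-05,  1.57081697e+00]), 'qvel': array([-0.00169976,  0.00107021,  0.00153321,  0.00095431,  0.00051924,
        0.00087061]), 'tau': array([ 1.84932134e-03, -5.38786197e+01,  3.46436298e+01,  1.85157656e-02,
        1.73456569e-04, -1.79082605e-05]), 'position': array([162.91306408, 498.63571528, 241.64973222]), 'eef_rot': array([-1.12735371e-04,  1.57243881e-01,  9.87559513e-01, -7.46388396e-04]), 'force': array([-0.11152389, -0.55847787, -0.42763811]), 'ft_torque': array([0.00332679, 0.019486  , 0.03453736]), 'grip_width': 85.68500671843996}
scene {'fx': 466.9498230318791, 'fy': 466.9498230318791, 'cx': 321.92021775106394, 'cy': 237.38468393108158, 'pose': array([[-2.92126703e-01,  5.16528546e-01, -8.04897665e-01,
         1.35559794e+03],
       [ 9.56120699e-01,  1.38148671e-01, -2.58356640e-01,
         2.69819791e+02],
       [-2.22530370e-02, -8.45052191e-01, -5.34220550e-01,
         6.53271505e+02],
       [ 0.00000000e+00,  0.00000000e+00,  0.00000000e+00,
         1.00000000e+00]])}
top {'fx': 491.7673153667846, 'fy': 491.7673153667846, 'cx': 314.87414156981396, 'cy': 245.29351734799005, 'pose': array([[ 3.24725643e-03, -9.86155031e-01,  1.65794178e-01,
         3.03438500e+02],
       [-9.99937069e-01, -1.42174261e-03,  1.11282162e-02,
        -1.11063447e+01],
       [-1.07384297e-02, -1.65819880e-01, -9.86097588e-01,
         1.46492276e+03],
       [ 0.00000000e+00,  0.00000000e+00,  0.00000000e+00,
         1.00000000e+00]])}
```

View pics/top0.png

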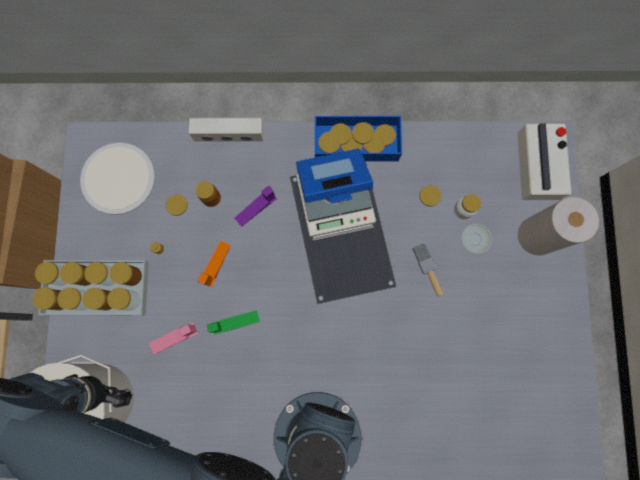

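View pics/scene0.png

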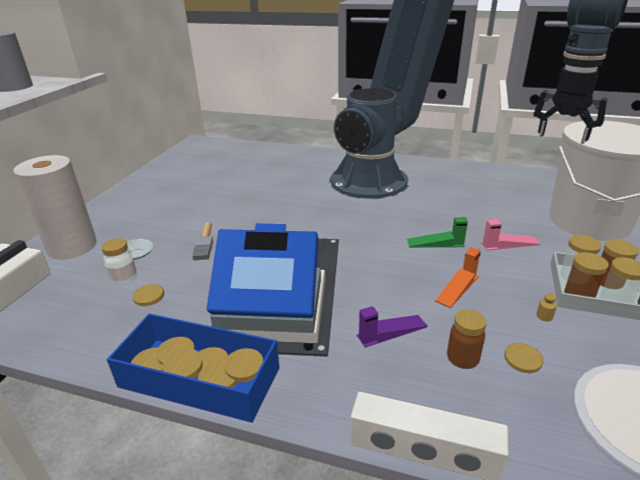

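The top view shows the plate with its front corners near (318,300) and (395,290), the hood pad near (338,183), and the orange wedge with its post near (207,280) and its thin end near (225,243). The purple, green and pink wedges are the decoys.

```bash
cat > h.py <<'E'
from rig import ctrl
import cv2, numpy as np
def ray(c,u,v):
    P=c["pose"]; d=P[:3,:3]@np.array([(u-c["cx"])/c["fx"],(v-c["cy"])/c["fy"],1]); return P[:3,3],d
def onz(c,u,v,z):
    o,d=ray(c,u,v); return o+d*(z-o[2])/d[2]
def tri(c1,p1,c2,p2):
    o1,d1=ray(c1,*p1);o2,d2=ray(c2,*p2)
    s=np.linalg.lstsq(np.c_[d1,-d2],o2-o1,rcond=None)[0]
    a=o1+d1*s[0];b=o2+d2*s[1]; return (a+b)/2,np.linalg.norm(a-b)
def proj(c,p):
    P=c["pose"]; q=P[:3,:3].T@(np.asarray(p,float)-P[:3,3]); return np.array([c["fx"]*q[0]/q[2]+c["cx"],c["fy"]*q[1]/q[2]+c["cy"]])
def blob(m,minarea=30):
    cs,_=cv2.findContours(m.astype(np.uint8),cv2.RETR_EXTERNAL,cv2.CHAIN_APPROX_NONE)
    return sorted([c for c in cs if cv2.contourArea(c)>minarea],key=cv2.contourArea)[::-1]
E
python3 - <<'E'
from h import *
T=ctrl.calibration("top");S=ctrl.calibration("scene")
it=cv2.imread("pics/top0.png");iS=cv2.imread("pics/scene0.png")
ht=cv2.cvtColor(it,cv2.COLOR_BGR2HSV);hs=cv2.cvtColor(iS,cv2.COLOR_BGR2HSV)
# orange wedge
m=cv2.inRange(ht,(5,200,120),(14,255,255)); m[:230]=0;m[300:]=0;m[:,:190]=0;m[:,240:]=0
b=blob(m);print("orange",len(b),cv2.contourArea(b[0]),cv2.minAreaRect(b[0]))
# plate
m=cv2.inRange(it,(0,0,0),(70,70,70)); m[:160]=0;m[310:]=0;m[:,:285]=0;m[:,400:]=0
b=blob(m)
for x in b[:3]:
    print("dark",cv2.contourArea(x),cv2.boundingRect(x),cv2.approxPolyDP(x,3,True)[:,0].tolist())
# pad
out=[]
for n,i,(x0,x1,y0,y1) in(("top",it,(318,358,172,192)),("scene",iS,(240,292,230,254))):
    s=np.zeros(i.shape[:2],np.uint8);s[y0:y1,x0:x1]=cv2.inRange(i,(0,0,0),(60,60,60))[y0:y1,x0:x1]
    q=blob(s)[0];M=cv2.moments(q);p=(M["m10"]/M["m00"],M["m01"]/M["m00"]);print(n,p,cv2.minAreaRect(q));out.append(p)
print("pad",tri(T,out[0],S,out[1]))
# white reference screws, crops
a=cv2.resize(it[150:310,190:410],None,fx=3.6,fy=3.6,interpolation=cv2.INTER_CUBIC)
cv2.imwrite("pics/c1.png",a)
E
```

```text
Traceback (most recent call last):
IndexError: list index out of range
```

Run:
```python
from h import *
T=ctrl.calibration("top");S=ctrl.calibration("scene")
it=cv2.imread("pics/top0.png");iS=cv2.imread("pics/scene0.png")
ht=cv2.cvtColor(it,cv2.COLOR_BGR2HSV)
print(ht[255,219],ht[265,213], it[250,350],it[183,338],iS[241,266],it[255,260])
a=cv2.resize(it[150:310,190:410],None,fx=3.6,fy=3.6,interpolation=cv2.INTER_CUBIC)
cv2.imwrite("pics/c1.png",a)
m=cv2.inRange(ht,(3,180,100),(19,255,255)); m[:230]=0;m[300:]=0;m[:,:190]=0;m[:,240:]=0
for b in blob(m):
  print("orange",cv2.contourArea(b),cv2.minAreaRect(b),cv2.approxPolyDP(b,2,True)[:,0].tolist())
m=cv2.inRange(it,(0,0,0),(75,75,75)); m[:160]=0;m[310:]=0;m[:,:285]=0;m[:,400:]=0
for x in blob(m)[:3]:
    print("dark",cv2.contourArea(x),cv2.boundingRect(x),cv2.approxPolyDP(x,3,True)[:,0].tolist())
out=[]
for n,i,(x0,x1,y0,y1) in(("top",it,(318,358,172,192)),("scene",iS,(240,292,230,254))):
    s=np.zeros(i.shape[:2],np.uint8);s[y0:y1,x0:x1]=cv2.inRange(i,(0,0,0),(70,60,60))[y0:y1,x0:x1]
    q=blob(s)[0];M=cv2.moments(q);p=(M["m10"]/M["m00"],M["m01"]/M["m00"]);print(n,p,cv2.minAreaRect(q));out.append(p)
print("pad",tri(T,out[0],S,out[1]))
```

```text
[ 15 231 189] [ 15 236 188] [68 63 60] [25 25 23] [31 29 30] [140 128 126]
orange 500.0 ((214.20005798339844, 263.10003662109375), (13.86362075805664, 45.615787506103516), 26.56505012512207) [[220, 241], [198, 280], [209, 285], [229, 246]]
dark 4904.0 (292, 181, 103, 122) [[292, 181], [316, 295], [324, 296], [318, 302], [394, 285], [387, 284], [388, 279], [393, 279], [371, 189], [377, 218], [373, 228], [313, 241], [307, 234], [296, 182]]
dark 193.0 (322, 176, 30, 13) [[351, 181], [347, 176], [322, 183], [327, 188]]
top (336.2898936170213, 182.0718085106383) ((336.40484619140625, 182.0561065673828), (7.822420120239258, 28.56580352783203), 77.90524291992188)
scene (265.64548238897396, 240.53292496171517) ((265.5224609375, 240.55113220214844), (42.24722671508789, 17.228477478027344), 2.8624050617218018)
pad (array([690.86485799, -53.64050132, 187.17039364]), np.float64(0.2943941547036399))
```

View pics/c1.png

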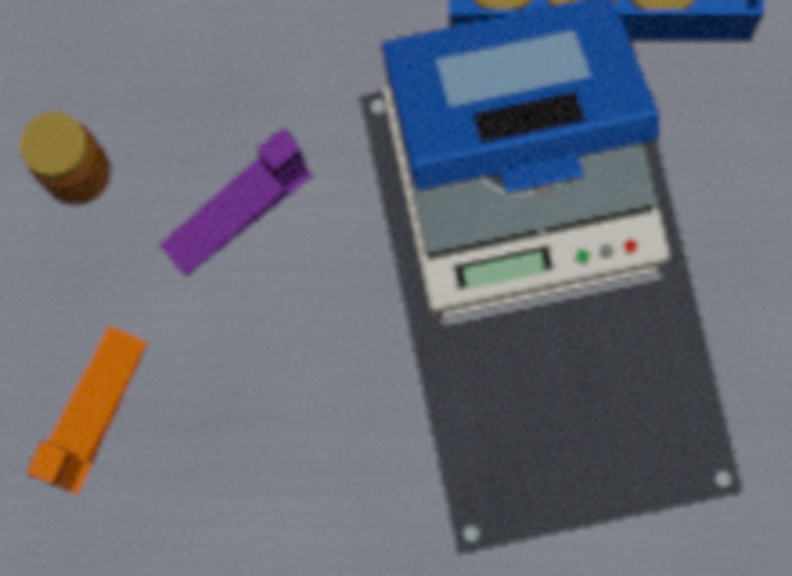

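Run:
```python
from h import *
T=ctrl.calibration("top");S=ctrl.calibration("scene")
f=lambda x,y:((x+.5)/3.6-.5+190,(y+.5)/3.6-.5+150)
FL,FR,RL=[onz(T,*f(*p),8) for p in((459,551),(739,490),(361,97))]
print(FL,FR,RL,np.linalg.norm(FL-FR),np.linalg.norm(RL-FL),"yaws",np.arctan2(*(RL-FL)[1::-1]),np.arctan2(*(FR-FL)[1::-1])+np.pi/2)
c=(RL+FR)/2
d1=RL-FL;d2=FL-FR
yaw=np.arctan2(d1[1],d1[0]);yaw2=np.arctan2(-d2[0],d2[1]); yw=(400*yaw+240*yaw2)/640
print("centre",c,"yaw",yaw,yaw2,yw)
R=np.array([[np.cos(yw),-np.sin(yw)],[np.sin(yw),np.cos(yw)]])
print("lip",c[:2]+R@[-11,0]," pad in plate",R.T@(np.array([690.86,-53.64])-c[:2]))
a,b=onz(T,*f(109,326),4),onz(T,*f(147,344),4); r=onz(T,*f(78,492),0)
print("tip corners",a,b,"rear right",r, "w",np.linalg.norm(a-b),"len",np.linalg.norm((b-r)[:2]),"yaw",np.arctan2(*(b-r)[1::-1]),np.arctan2(*(b-a)[1::-1])+np.pi/2)
p=[onz(T,*f(*q),72) for q in((29,475),(48,440),(84,460))];print("post top",p,np.linalg.norm(p[0]-p[1]),np.linalg.norm(p[1]-p[2]), "axis",(p[0]+p[2])/2)
t=(a+b)/2; y=np.arctan2(*(b-r)[1::-1]); print("post from tip",t[:2]-125*np.array([np.cos(y),np.sin(y)]))
```

```text
[376.90233613  -1.89503101   8.        ] [ 427.37554068 -231.85670242    8.        ] [762.77016166  82.8658878    8.        ] 235.43558503198707 395.06757920251425 yaws 0.21622892570073352 0.21605930556955122
centre [595.07285117 -74.49540731   8.        ] yaw 0.21622892570073352 0.21605930556955122 0.2161653181515401
lip [584.32885292 -76.8547508 ]  pad in plate [98.0310935  -0.17493874]
tip corners [564.28918062 292.62541604   4.        ] [549.00173087 260.15379407   4.        ] rear right [425.11737652 314.28217357   0.        ] w 35.89028215579148 len 135.19324953937462 yaw -0.4119291264107569 -0.44001115318401496
post top [array([432.47714802, 337.61009621,  72.        ]), array([460.29612658, 323.70121007,  72.        ]), array([444.45798126, 294.50084234,  72.        ])] 31.102293834752317 33.21909574945903 axis [438.46756464 316.05546928  72.        ]
post from tip [442.10168712 326.43683345]
```

servo_tool(plan="0.36 -0.375 0.05 0 0 0.034 -1;0.36 -0.375 0.05 0 0 0.034 -1;0.36 -0.375 0.05 0 0 0.034 -1;0.36 -0.375 0 0 0 0.034 -1;0.36 -0.375 0 0 0 0.034 -1;0.36 -0.375 0 0 0 0.034 -1;0.36 -0.375 0 0 0 0.034 -1;0.36 -0.375 0 0 0 0.034 -1;0.36 -0.375 0 0 0 0.034 -1;0.36 -0.375 0 0 0 0.034 -1", newtons=40)

```text
t: 1.35
position: [592.9, 45.6, 257.4]
eef_rot: [-0.0, -0.122, 0.993, -0.001]
force: [0.4, 1.5, -0.1]
grip_width: -0.1
```

servo_tool(plan="0.41 -0.415 0 0 0 -0.009 -1;0.41 -0.415 0 0 0 -0.009 -1;0 0 -0.2 0 0 0 -1;0 0 0 0 0 0 -1")

```text
t: 1.85
position: [682.8, -48.2, 229.3]
eef_rot: [-0.002, -0.105, 0.994, -0.001]
force: [-0.9, -0.7, 0.6]
grip_width: -0.2
```

servo_tool(plan="0.05 -0.06 -0.22 0 0 0 -1;-0.07 0 -0.15 0 0 0 -1;-0.07 -0.015 -0.16 0 0 0 -1;-0.06 -0.01 -0.1 0 0 0 -1;-0.05 -0.01 -0.1 0 0 0 -1")

```text
t: 2.48
position: [659.0, -57.1, 146.3]
eef_rot: [0.002, -0.107, 0.994, -0.002]
force: [1.0, 0.7, 0.0]
grip_width: 0.1
```

Run:
```python
from h import *
print(ctrl.state()["force"]);i=ctrl.camera("scene")[:,:,::-1];cv2.imwrite("pics/s1.png",cv2.resize(i[150:400,150:400],None,fx=2.4,fy=2.4))
```

```text
[1.00261975 0.67245448 0.04339661]
```

View pics/s1.png

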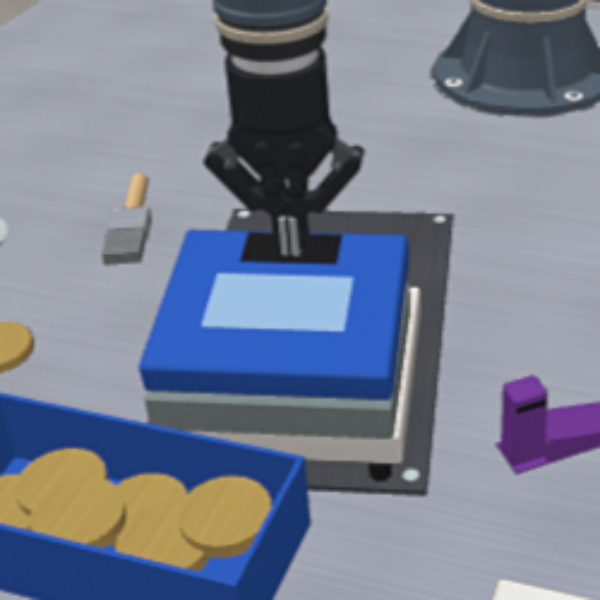

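The picture shows the shut fingertips on the middle of the pad, with the hood almost down. Next I press it through the catch.

servo_tool(plan="-0.02 -0.01 -0.04 0 0 0 -1;-0.01 0 -0.04 0 0 0 -1;0 0 -0.04 0 0 0 -1")

```text
t: 2.9
position: [654.1, -58.0, 134.5]
eef_rot: [0.002, -0.108, 0.994, -0.003]
force: [-2.8, -0.5, 6.0]
grip_width: 0.3
```

servo_tool(plan="0 0 -0.03 0 0 0 -1;0 0 -0.03 0 0 0 -1;0 0 -0.03 0 0 0 -1")

```text
t: 3.28
position: [654.2, -58.0, 130.5]
eef_rot: [0.005, -0.108, 0.994, -0.004]
force: [-13.4, -1.1, 33.8]
grip_width: -0.1
```

servo_tool(plan="0 0 0.03 0 0 0 -1;0 0 0.25 0 0 0 -1;0 0 0.4 0 0 0 -1;-0.22 0.4 0.1 0 0 -0.07 0.6;-0.22 0.4 0 0 0 -0.07 0.6;-0.22 0.4 0 0 0 -0.07 0.6;-0.22 0.4 0 0 0 -0.07 0.6;-0.22 0.4 0 0 0 -0.06 0.6;-0.22 0.4 0 0 0 -0.06 0.6;-0.22 0.4 0 0 0 -0.06 0.6")

```text
t: 4.53
position: [466.5, 285.7, 227.6]
eef_rot: [0.006, 0.264, 0.964, -0.004]
force: [0.5, 0.5, 0.9]
grip_width: 68.1
```

Run:
```python
from h import *
print(ctrl.state()["position"]);c=ctrl.calibration("wrist")
w=ctrl.camera("wrist")[:,:,::-1];cv2.imwrite("pics/w1.png",w);np.save("w1.npy",{k:c[k] for k in c},allow_pickle=True);print(c)
t=ctrl.camera("top")[:,:,::-1];iS=ctrl.camera("scene")[:,:,::-1];cv2.imwrite("pics/t1.png",t);cv2.imwrite("pics/s2.png",iS)
T=ctrl.calibration("top");S=ctrl.calibration("scene");out=[]
for n,i,(x0,x1,y0,y1) in(("top",t,(315,365,165,225)),("scene",iS,(240,300,235,265))):
    s=np.zeros(i.shape[:2],np.uint8);s[y0:y1,x0:x1]=cv2.inRange(i,(0,0,0),(70,50,50))[y0:y1,x0:x1]
    for q in blob(s)[:2]: print(n,cv2.contourArea(q),cv2.minAreaRect(q))
    q=blob(s)[0];M=cv2.moments(q);out.append((M["m10"]/M["m00"],M["m01"]/M["m00"]))
print("pad",tri(T,out[0],S,out[1]))
```

```text
[466.49247906 285.7016609  227.58511606]
{'fx': 410.5674208568508, 'fy': 410.5674208568508, 'cx': 315.98034481290813, 'cy': 238.87129650131635, 'pose': array([[ 5.10203699e-01,  8.27205189e-01,  2.35422517e-01,
         4.08299445e+02],
       [ 8.60044105e-01, -4.89425984e-01, -1.44174696e-01,
         3.20499508e+02],
       [-4.04015987e-03,  2.76032212e-01, -9.61139894e-01,
         3.58220765e+02],
       [ 0.00000000e+00,  0.00000000e+00,  0.00000000e+00,
         1.00000000e+00]])}
top 262.0 ((338.8183288574219, 202.51194763183594), (11.021560668945312, 26.83286476135254), 78.11134338378906)
scene 328.5 ((272.0047302246094, 257.89154052734375), (39.701622009277344, 9.947124481201172), 2.4895527362823486)
pad (array([651.6956465 , -62.51247157, 119.61637907]), np.float64(0.8378856046329871))
```

View pics/w1.png

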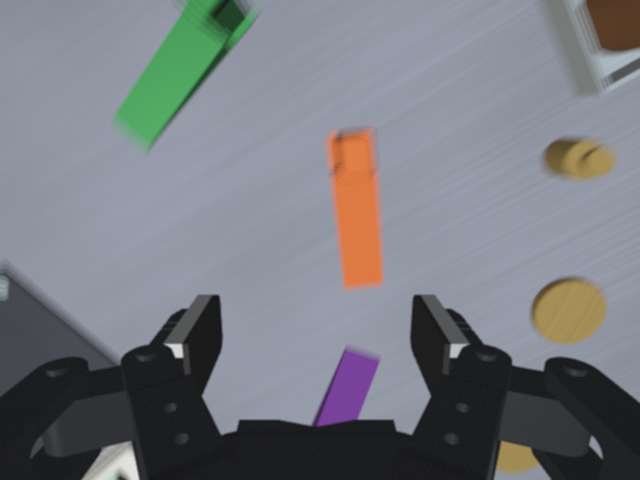

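Run:
```python
from h import *
print(ctrl.state()["position"],ctrl.state()["eef_rot"],abs(ctrl.state()["qvel"]).max());c=ctrl.calibration("wrist")
w=ctrl.camera("wrist")[:,:,::-1]
h=cv2.cvtColor(w,cv2.COLOR_BGR2HSV);m=cv2.inRange(h,(3,110,40),(16,255,255));m[:,:300]=0;m[:,420:]=0;m[310:]=0
b=blob(m)[0];print(cv2.boundingRect(b),cv2.approxPolyDP(b,3,True)[:,0].tolist(),cv2.minAreaRect(b))
cv2.imwrite("pics/w2.png",cv2.resize(w[100:310,270:450],None,fx=2.8,fy=2.8,interpolation=cv2.INTER_CUBIC))
```

```text
[466.17254185 286.3394955  227.46210314] [ 0.0054422   0.26068061  0.9654012  -0.0040647 ] 0.05747837412693888
(324, 136, 56, 158) [[364, 136], [324, 141], [342, 293], [379, 288], [372, 181]] ((353.8824157714844, 214.39761352539062), (153.9725341796875, 43.953758239746094), 83.1402359008789)
```

View pics/w2.png

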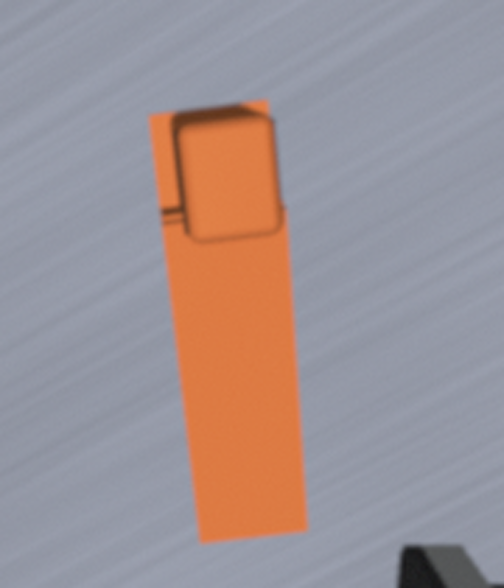

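Run:
```python
from h import *
c=ctrl.calibration("wrist")
p=onz(c,351.8,163.6,72);a=onz(c,341.8,293.9,4);b=onz(c,379.6,289.3,4);t=(a+b)/2
print(p,a,b,t,np.linalg.norm(a-b),np.linalg.norm((t-p)[:2]),"yaw",np.arctan2(t[1]-p[1],t[0]-p[0]),np.arctan2(*(b-a)[1::-1])-np.pi/2)
q=[onz(c,x/2.8+270,y/2.8+100,72) for x,y in((177,125),(268,113),(281,230),(190,242))]
print(np.linalg.norm(q[0]-q[1]),np.linalg.norm(q[1]-q[2]),[np.arctan2(*(q[i]-q[j])[1::-1]) for i,j in((2,1),(3,0))])
from scipy.spatial.transform import Rotation as Ro
s=ctrl.state();R=Ro.from_quat(np.roll(s["eef_rot"],-1)).as_matrix();print(s["position"],R,"jaw ang",np.arctan2(R[1,1],R[0,1]))
```

```text
[444.68966368 325.44231616  72.        ] [553.76094402 260.66580908   4.        ] [567.38537273 293.28690914   4.        ] [560.57315838 276.97635911   4.        ] 35.351962134101754 125.61024374887616 yaw -0.39612247348770074 -0.39563460317700905
22.17567056025653 28.64805555960042 [np.float64(-0.382448406440392), np.float64(-0.40415764396058224)]
[466.93080846 285.02994028 227.43838971] [[-0.86358748  0.50412743  0.00849731]
 [ 0.50403308  0.86361299 -0.01110205]
 [-0.01293523 -0.00530467 -0.99990227]] jaw ang 1.0424167986503856
```

servo_tool(plan="-0.1 0.18 -0.2 0 0 0.045 0.6;-0.1 0.18 -0.2 0 0 0.045 0.6;0 0 -0.3 0 0 0 0.6;0 0 -0.2 0 0 0 0.6;0 0 0 0 0 0 0.6")

```text
t: 5.35
position: [446.8, 324.6, 117.0]
eef_rot: [0.007, 0.192, 0.981, -0.004]
force: [-0.4, -0.1, 0.3]
grip_width: 68.3
```

servo_tool(plan="-0.01 0.005 -0.3 0 0 0 0.6;-0.005 0.005 -0.3 0 0 0 0.6;0 0 0 0 0 0 0.6")

```text
t: 5.72
position: [449.0, 324.7, 47.2]
eef_rot: [0.009, 0.193, 0.981, -0.002]
force: [-0.3, -0.5, 0.3]
grip_width: 68.2
```

servo_tool(plan="-0.035 0.005 -0.02 0.005 0.011 -0.005 0.6;0 0 0 0 0 0 0.6;0 0 0 0 0 0 -1;0 0 0 0 0 0 -1;0 0 0 0 0 0 -1;0 0 0 0 0 0 -1", newtons=60)

```text
t: 6.48
position: [447.8, 326.6, 50.3]
eef_rot: [0.002, 0.198, 0.98, 0.003]
force: [0.0, 0.4, -2.0]
grip_width: 22.7
```

servo_tool(plan="0 0 0.3 0 0 0 -1;0 0 0.4 0 0 0 -1;0 0 0.3 0 0 0 -1;0 -0.3 0 0 0 0.05 -1;0 -0.4 0 0 0 0.05 -1;0 -0.4 0 0 0 0.05 -1;0 -0.4 0 0 0 0.05 -1;0 -0.4 0 0 0 0.05 -1;0 -0.4 0 0 0 0.05 -1;0 -0.4 0 0 0 0.05 -1")

```text
t: 7.72
position: [444.6, -4.1, 171.8]
eef_rot: [0.0, -0.088, 0.996, 0.002]
force: [1.3, -0.0, -1.1]
grip_width: 23.2
```

servo_tool(plan="-0.05 -0.4 -0.1 0 0 0.013 -1;-0.05 -0.3 -0.1 0 0 0.013 -1;0 -0.16 -0.2 0 0 0 -1;0 0 0 0 0 0 -1")

```text
t: 8.22
position: [431.1, -113.3, 122.6]
eef_rot: [0.0, -0.108, 0.994, 0.002]
force: [-0.3, 0.7, -1.7]
grip_width: 23.5
```

```bash
cat > e.py <<'E'
from h import *
from scipy.spatial.transform import Rotation as Ro
s=ctrl.state();R=Ro.from_quat(np.roll(s["eef_rot"],-1)).as_matrix()
C=np.array([595.07,-74.5]);y=.2162;Q=np.array([[np.cos(y),-np.sin(y)],[np.sin(y),np.cos(y)]])
print("t",s["t"],"pos",s["position"].round(1),"plate xy",(Q.T@(s["position"][:2]-C)).round(1),"yaw",np.arctan2(R[1,1],R[0,1])-np.pi/2,"toolz",R[:,2].round(4),"F",s["force"].round(1),"Fplate",(Q.T@s["force"][:2]).round(1),"w",s["grip_width"])
E
python3 - <<'E'
from e import *
c=ctrl.calibration("wrist")
w=ctrl.camera("wrist")[:,:,::-1];cv2.imwrite("pics/w3.png",w)
# where the wedge tip and plate points should appear
for n,p in(("lip",[*(C+Q@[-11,0]),14]),("lipL",[*(C+Q@[-11,94]),14]),("lipR",[*(C+Q@[-11,-94]),14]),("PFL",[*(C+Q@[-200,120]),8])): print(n,proj(c,p))
E
```

```text
t 8.225 pos [ 431.1 -113.3  122.6] plate xy [-168.5   -2.7] yaw 0.2156991414318854 toolz [ 2.0e-04  3.8e-03 -1.0e+00] F [-0.3  0.7 -1.7] Fplate [-0.2  0.7] w 23.467728527119593
lip [320.22549142 454.17707002]
lipL [452.79523296 453.6775502 ]
lipR [187.37029073 454.67766543]
PFL [520.11960675 186.34488183]
```

View pics/w3.png

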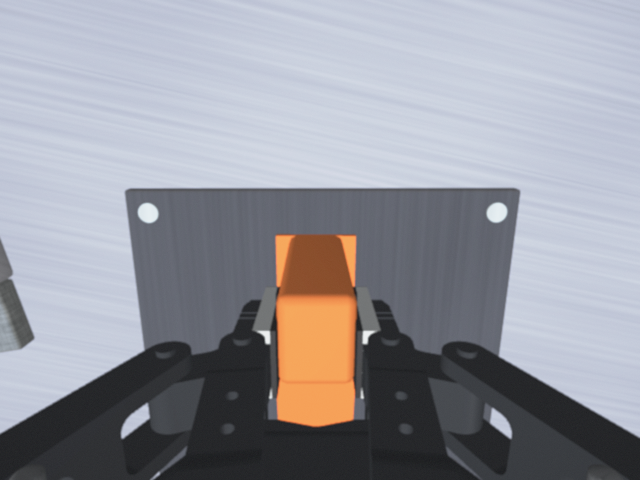

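servo_tool(plan="0 0.02 -0.25 0 0 0 -1;0 0 -0.2 0 0 0 -1;0 0 -0.07 0 0 0 -1;0 0 0 0 0 0 -1")

```text
t: 8.78
position: [434.5, -107.9, 63.1]
eef_rot: [0.003, -0.11, 0.994, 0.001]
force: [0.3, -0.1, -1.0]
grip_width: 23.8
```

servo_tool(plan="0 0 -0.02 0 0 0 -1;0 0 -0.02 0 0 0 -1;0 0 -0.02 0 0 0 -1")

```text
t: 9.15
position: [436.4, -107.8, 58.1]
eef_rot: [0.005, -0.11, 0.994, 0.001]
force: [-6.0, 2.1, 26.4]
grip_width: 23.3
```

```bash
python3 e.py
```

```text
t 9.15 pos [ 436.4 -107.8   58.1] plate xy [-162.1    1.5] yaw 0.22031592530007216 toolz [ 0.0107  0.0023 -0.9999] F [-6.   2.1 26.4] Fplate [-5.4  3.4] w 23.27263328469613
```

servo_tool(plan="0 0 0.012 0 0.005 0 -1;0.1 0.022 0 0 0 0 -1;0.1 0.022 0 0 0 0 -1;0.1 0.022 0 0 0 0 -1;0 0 0 0 0 0 -1")

```text
t: 9.78
position: [476.2, -99.5, 59.8]
eef_rot: [0.002, -0.11, 0.994, 0.001]
force: [-0.1, 0.1, -0.6]
grip_width: 23.7
```

```bash
python3 e.py
```

```text
t 9.775 pos [476.2 -99.5  59.8] plate xy [-121.4    1.1] yaw 0.22013450859941996 toolz [ 0.0043  0.0021 -1.    ] F [-0.1  0.1 -0.6] Fplate [-0.1  0.1] w 23.73551132116252
```

servo_tool(plan="0 0 -0.012 0 0 0 -1;0.06 0.013 -0.005 0 0 0 -1;0.05 0.011 -0.005 0 0 0 -1")

```text
t: 10.15
position: [486.2, -97.1, 58.1]
eef_rot: [-0.0, -0.109, 0.994, 0.0]
force: [-6.2, -1.6, 11.5]
grip_width: 23.2
```

```bash
python3 e.py
```

```text
t 10.15 pos [486.2 -97.1  58.1] plate xy [-111.2    1.3] yaw 0.21926912370932428 toolz [-5.e-04  5.e-04 -1.e+00] F [-6.2 -1.6 11.5] Fplate [-6.4 -0.2] w 23.15757777883822
```

servo_tool(plan="0.03 0.006 0 0 0 0 -1;0.03 0.006 0 0 0 0 -1")

```text
t: 10.4
position: [492.9, -95.8, 58.4]
eef_rot: [-0.0, -0.109, 0.994, 0.0]
force: [-1.0, -0.6, 0.6]
grip_width: 23.5
```

```bash
python3 e.py
```

```text
t 10.4 pos [492.9 -95.8  58.4] plate xy [-104.3    1.2] yaw 0.2187219869870829 toolz [-7.e-04  4.e-04 -1.e+00] F [-1.  -0.6  0.6] Fplate [-1.1 -0.4] w 23.531564836008883
```

servo_tool(plan="0.03 0.006 0 0 0 0 -1;0.03 0.006 0 0 0 0 -1")

```text
t: 10.65
position: [497.1, -94.8, 58.1]
eef_rot: [-0.003, -0.109, 0.994, -0.0]
force: [-17.7, -4.5, 17.1]
grip_width: 23.5
```

```bash
python3 e.py
```

```text
t 10.65 pos [497.1 -94.8  58.1] plate xy [-100.     1.2] yaw 0.21782972867336325 toolz [-0.0066 -0.001  -1.    ] F [-17.7  -4.5  17.1] Fplate [-18.2  -0.6] w 23.52938638779128
```

servo_tool(plan="0.05 0.011 0 0 0.004 0 -1;0.05 0.011 0 0 0 0 -1;0.05 0.011 0 0 0 0 -1")

```text
t: 11.02
position: [504.1, -92.4, 58.0]
eef_rot: [-0.017, -0.107, 0.994, -0.001]
force: [-17.6, -4.0, 15.2]
grip_width: 23.0
```

```bash
cat > tilt.py <<'E'
from e import *
S=ctrl.calibration("scene")
def pt(x,yy,z,a):  # analyser point (plate x,y, world z) tilted by a about rear feet line
    dx,dz=185-x,z-8; return [*(C+Q@[185-dx*np.cos(a)+dz*np.sin(a),yy]),8+dz*np.cos(a)+dx*np.sin(a)]
ref=cv2.cvtColor(cv2.imread("pics/s2.png"),cv2.COLOR_BGR2GRAY);im=ctrl.camera("scene")[:,:,::-1];cv2.imwrite(f"pics/s_{s['t']:.2f}.png",im)
g=cv2.cvtColor(np.ascontiguousarray(im),cv2.COLOR_BGR2GRAY)
for nm,x,yy,z in(("pad",59,0,121),("windowfront",90,0,121)):
    for hw,hh in((36,12),(46,20)):
        u,v=proj(S,pt(x,yy,z,0));u,v=int(u),int(v);W=np.eye(2,3,dtype=np.float32)
        f=lambda i:np.ascontiguousarray(i[v-hh:v+hh,u-hw:u+hw])
        cc,W=cv2.findTransformECC(f(ref),f(g),W,cv2.MOTION_TRANSLATION,(3,100,1e-5),None,3)
        per=(proj(S,pt(x,yy,z,.02))-proj(S,pt(x,yy,z,0)))/.02
        print(nm,"shift",W[:,2].round(2),"px/rad",per.round(1),"tilt",round(float(W[:,2]@per/(per@per)),4),"cc",round(cc,4))
E
python3 tilt.py
```

```text
t 11.025 pos [504.1 -92.4  58. ] plate xy [-92.7   2. ] yaw 0.2148991871172521 toolz [-0.0331 -0.0055 -0.9994] F [-17.6  -4.   15.2] Fplate [-18.   -0.1] w 23.010627232446197
pad shift [-0.09 -0.04] px/rad [-14.7 -18.7] tilt 0.0039 cc 0.9887
pad shift [-0.05 -0.02] px/rad [-14.7 -18.7] tilt 0.0022 cc 0.9882
windowfront shift [-0.07 -0.08] px/rad [-14.2  -4.8] tilt 0.006 cc 0.9995
windowfront shift [-0.09 -0.09] px/rad [-14.2  -4.8] tilt 0.0074 cc 0.9982
```

```bash
sed -i 's/^S=.*/S=ctrl.calibration("top")/; s/s2.png/t1.png/; s/camera("scene")/camera("top")/; s/pics\/s_/pics\/t_/; s/((36,12),(46,20))/((16,8),(28,12))/; s/-hh:v+hh,/-hh:v+hh,/' tilt.py; python3 tilt.py
```

```text
t 11.075 pos [504.6 -92.3  57.9] plate xy [-92.2   2.1] yaw 0.2150000919484374 toolz [-0.0329 -0.0054 -0.9994] F [-15.3  -3.5  13.9] Fplate [-15.7  -0.2] w 23.31558835894728
pad shift [-3.8  -1.81] px/rad [ -7.3 -49.9] tilt 0.0464 cc 0.4969
pad shift [-0.98 -0.85] px/rad [ -7.3 -49.9] tilt 0.0195 cc 0.7147
windowfront shift [16.02 -3.65] px/rad [ -7.8 -47.3] tilt 0.021 cc 0.9915
windowfront shift [-0.16 -0.77] px/rad [ -7.8 -47.3] tilt 0.0163 cc 0.9481
```

Run:
```python
import cv2,glob,numpy as np
a=cv2.imread("pics/t1.png")[140:300,270:410];b=cv2.imread(glob.glob("pics/t_11.0*.png")[0])[140:300,270:410]
cv2.imwrite("pics/cmp.png",cv2.resize(np.hstack([a,b]),None,fx=2.8,fy=2.8,interpolation=cv2.INTER_CUBIC))
```

```text
(no output)
```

View pics/cmp.png

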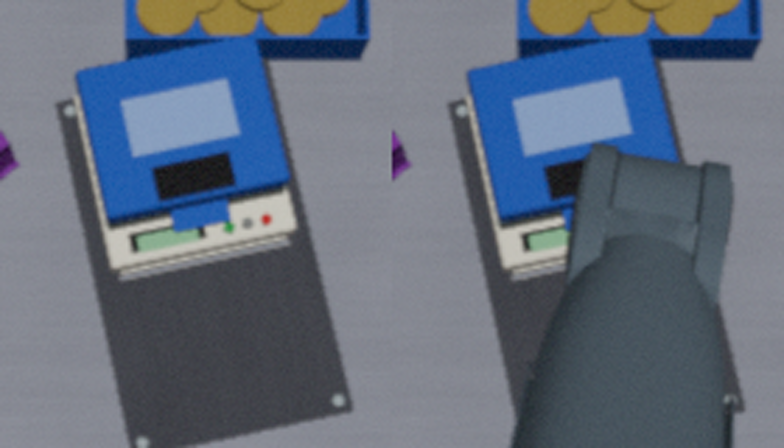

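```bash
cat > tilt.py <<'E'
from e import *
S=ctrl.calibration("top")
def pt(x,yy,z,a):
    dx,dz=185-x,z-8; return [*(C+Q@[185-dx*np.cos(a)+dz*np.sin(a),yy]),8+dz*np.cos(a)+dx*np.sin(a)]
per=(proj(S,pt(105,0,121,.02))-proj(S,pt(105,0,121,0)))/.02
ref=cv2.cvtColor(cv2.imread("pics/t1.png"),cv2.COLOR_BGR2GRAY)
g=np.mean([cv2.cvtColor(ctrl.camera("top"),cv2.COLOR_RGB2GRAY) for _ in range(3)],0).astype(np.float32)
for nm,u0,u1,v0,v1 in(("window",308,354,164,192),("static: plate screw+edge",288,303,165,185),("hood left",298,342,164,214)):
    f=lambda i:np.ascontiguousarray(i[v0:v1,u0:u1],dtype=np.float32)
    cc,W=cv2.findTransformECC(f(ref),f(g),np.eye(2,3,dtype=np.float32),cv2.MOTION_TRANSLATION,(3,100,1e-5),None,3)
    print(nm,W[:,2].round(2),"tilt",round(float(W[:,2]@per/(per@per)),4),"cc",round(cc,4))
E
python3 tilt.py
```

```text
t 11.125 pos [504.6 -92.2  57.9] plate xy [-92.2   2.1] yaw 0.21518959273375082 toolz [-0.0323 -0.0053 -0.9995] F [-15.9  -2.6  14.4] Fplate [-16.1   0.8] w 23.05646740720086
window [-0.2  -0.45] tilt 0.0102 cc 0.9783
static: plate screw+edge [-0.03 -0.01] tilt 0.0003 cc 0.9983
hood left [-0.26 -0.45] tilt 0.0106 cc 0.9657
```

servo_tool(plan="0.04 0.008 0.002 0.003 -0.012 0 -1;0.05 0.01 0.002 0.002 -0.012 0 -1;0.05 0.01 0.002 0.001 -0.006 0 -1")

```text
t: 11.65
position: [508.7, -90.7, 57.8]
eef_rot: [-0.003, -0.106, 0.994, -0.0]
force: [-17.7, -4.4, 18.0]
grip_width: 23.2
```

```bash
python3 tilt.py
```

```text
t 11.65 pos [508.7 -90.7  57.8] plate xy [-87.8   2.7] yaw 0.21221880128907644 toolz [-6.8e-03 -9.0e-04 -1.0e+00] F [-17.7  -4.4  18. ] Fplate [-18.3  -0.5] w 23.163404324821176
window [-0.14 -0.56] tilt 0.0124 cc 0.9981
static: plate screw+edge [-0.02 -0.01] tilt 0.0002 cc 0.9982
hood left [-0.27 -0.64] tilt 0.0145 cc 0.9803
```

servo_tool(plan="0.05 0.01 0.006 0 -0.002 0 -1;0.05 0.01 0.004 0 -0.002 0 -1;0.04 0.008 0.002 0 -0.002 0 -1")

```text
t: 12.18
position: [514.6, -88.6, 57.8]
eef_rot: [-0.009, -0.105, 0.994, -0.001]
force: [-17.6, -5.6, 16.5]
grip_width: 23.2
```

```bash
python3 tilt.py; python3 e.py
```

```text
t 12.175 pos [514.6 -88.6  57.8] plate xy [-81.7   3.5] yaw 0.2096227734253726 toolz [-0.0178 -0.0043 -0.9998] F [-17.6  -5.6  16.5] Fplate [-18.4  -1.7] w 23.183138138040242
window [-0.29 -0.99] tilt 0.022 cc 0.9902
static: plate screw+edge [-0.02 -0.03] tilt 0.0008 cc 0.9978
hood left [-0.39 -0.99] tilt 0.0223 cc 0.9541
t 12.325 pos [514.9 -88.6  57.9] plate xy [-81.3   3.5] yaw 0.20967415694438563 toolz [-0.017  -0.004  -0.9998] F [-14.6  -4.6  12.6] Fplate [-15.3  -1.4] w 23.008165035058596
```

servo_tool(plan="0.01 0.002 0 0 0 0 -1;0.01 0.002 0 0 0 0 -1;0.01 0.002 0 0 0 0 -1;0.01 0.002 0 0 0 0 -1")

```text
t: 12.82
position: [514.8, -88.6, 57.9]
eef_rot: [-0.013, -0.104, 0.995, -0.002]
force: [-7.4, -1.1, 7.1]
grip_width: 23.0
```

```bash
python3 tilt.py; python3 e.py
python3 - <<'E'
from h import *
T=ctrl.camera("scene")[:,:,::-1];w=ctrl.camera("wrist")[:,:,::-1]
cv2.imwrite("pics/fin.png",np.hstack([cv2.resize(T[140:380,150:390],(400,400)),cv2.resize(w,(400,400))]))
from e import s
print(abs(s["qvel"]).max())
E
```

```text
t 12.825 pos [514.8 -88.6  57.9] plate xy [-81.4   3.5] yaw 0.20802014022753657 toolz [-0.0256 -0.006  -0.9997] F [-7.4 -1.1  7.1] Fplate [-7.5  0.5] w 22.963688489604092
window [-0.41 -1.26] tilt 0.0281 cc 0.9692
static: plate screw+edge [-0.03 -0.02] tilt 0.0006 cc 0.998
hood left [-0.41 -1.05] tilt 0.0237 cc 0.9418
t 12.975 pos [514.8 -88.6  57.9] plate xy [-81.4   3.5] yaw 0.2080556376876841 toolz [-0.0256 -0.006  -0.9997] F [-7.8 -2.7  8. ] Fplate [-8.2 -1. ] w 23.540487446073485
t 13.075 pos [514.9 -88.6  57.9] plate xy [-81.4   3.5] yaw 0.20803049384932382 toolz [-0.0255 -0.006  -0.9997] F [-7.3 -2.4  5.9] Fplate [-7.6 -0.8] w 23.414235577002977
0.003106787174208107
```

View pics/fin.png

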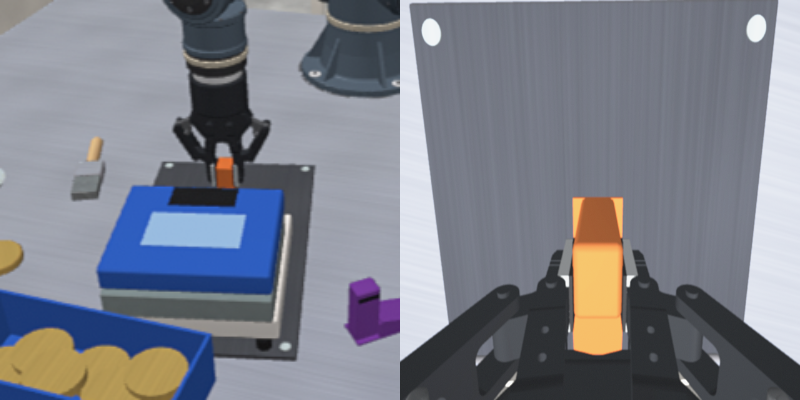

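```bash
sed -i 's/("window",308,354,164,192)/("window left",308,336,164,190),("hood+case left",296,330,166,212)/' tilt.py; python3 tilt.py
```

```text
t 13.075 pos [514.9 -88.6  57.9] plate xy [-81.4   3.5] yaw 0.20803049384932382 toolz [-0.0255 -0.006  -0.9997] F [-7.3 -2.4  5.9] Fplate [-7.6 -0.8] w 23.414235577002977
window left [-0.2  -0.79] tilt 0.0175 cc 0.9963
hood+case left [-0.17 -0.77] tilt 0.017 cc 0.9937
static: plate screw+edge [-0.   -0.02] tilt 0.0004 cc 0.9973
hood left [-0.41 -1.03] tilt 0.0232 cc 0.9419
```

Clean patches give 0.017 rad and the wedge geometry gives 0.022. Both sit well inside 0.009–0.035, and nothing is moving.

```bash
python3 -c "
from rig import ctrl
print(ctrl.sign_off(),ctrl.state()['t'])"
```

```text
the job is handed in; nothing more can be done
the job is handed in; nothing more can be done
```

The hood is shut and the orange wedge is holding the analyser's front feet about 3 mm clear of the plate. The gripper still has the wedge by its post. I handed the job in at about 13 s of the 64 s allowed; no verdict is reported.

- **Hood:** I pressed the pad through the catch down to its hard stop, at about 34 N. Afterwards I measured the pad at 119.6 mm over the table. The shut height is 121 mm, and the calibration is good to about 2 mm.
- **Wedge:** It lies flat on the plate, with its tip about 52 mm past the lip. The arm was at rest, pushing with about 7.5 N along the plate and gripping the post at 23 mm opening, set to 60 N.
- **Tilt:** Image tracking gave 0.017 rad on patches with a clear view, and the wedge's travel gave about 0.022 rad. Both are inside 0.009–0.035. Two patches partly hidden by the forearm read 0.023 and 0.028, and I trust those less.
- **Not measured directly:** I did not measure the contact forces on the wedge or see the feet themselves. I did not re-measure the other things on the table; I only carried the wedge above them.
- **Small disagreement:** The gripper leaned 0.026 rad while pushing. Its height did not change, so I take the wedge to be flat.

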